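Lay out slide mailers and sample pot for the courier

TASK

Get the specimens ready for the courier: first lift the top slide mailer off the pile without shifting the two beneath it, and lay it flat in the single-bay tray. Then lay the other two mailers flat in the twin-bay tray, one in each bay, and stand the short sample pot in the round holder, keeping it upright all the way. Leave the two tall sample pots and the eraser where they are.

Things in the scene. Friction and masses are not known exactly. Their poses are not given: they have to be found in the camera images.
- mailer_top: Slide mailer: flat white plastic box with a blue end, 86 x 30 x 12 mm, 16 to 28 g; grip across its 30 mm width. Origin: centre of its underside; x along its length, z up. It starts on top of the pile, lying like a bridge across the two lower mailers (parallel, about 32 mm apart, on a 2 mm black pad), its middle over their gap, its underside 14 mm above the worktop.
- mailer_a: Slide mailer: flat white plastic box with a blue end, 86 x 30 x 12 mm, 16 to 28 g; grip across its 30 mm width. Origin: centre of its underside; x along its length, z up. One of the two lower mailers of the pile, underside 2 mm above the worktop on the pad, mailer_top resting across it; it does not matter which of mailer_a and mailer_b goes into which bay.
- mailer_b: Slide mailer: flat white plastic box with a blue end, 86 x 30 x 12 mm, 16 to 28 g; grip across its 30 mm width. Origin: centre of its underside; x along its length, z up. The other of the two lower mailers of the pile, underside 2 mm above the worktop on the pad, mailer_top resting across it.
- short_pot: Short white round sample pot with a snap lid, 38 mm high; body 38 mm in diameter, lid 44 mm in diameter and occupying its top 10 mm; 14 to 26 g; it can be gripped across the lid. Origin: centre of its underside, z up.
- tall_pot_1: Tall white sample pot with a snap lid, 44 mm in diameter, 58 mm high, loose; to be left alone. Origin: centre of its underside.
- tall_pot_2: Tall white sample pot with a snap lid, like tall_pot_1, 44 mm in diameter, 58 mm high, loose; to be left alone. Origin: centre of its underside.
- eraser: Small blue and white eraser, 20 x 43 x 11 mm, loose, near the back; to be left alone. Origin: centre of its underside.
- single_tray: Shallow grey plastic tray with dark floor and one rectangular bay, 112 x 54 mm outside, fixed to the worktop. Origin: centre of its underside; x along the bay, y across, z up. The bay is 104 x 46 mm, centred on the origin; its floor is 3 mm above the origin, the lips round it 3 mm above that floor.
- twin_tray: Shallow grey plastic tray with dark floor and two parallel bays, 112 x 126 mm outside, fixed to the worktop. Origin: centre of its underside; x along the bays, y across them, z up. Each bay is 104 x 46 mm, centred at x = 0 and y = +36 or -36 mm; floor 3 mm above the origin, lips and the land between the bays 3 mm above that floor.
- pot_stand: Round grey plastic holder, an open shallow cup 66 mm in outer diameter and 12 mm high, fixed to the worktop. Origin: centre of its underside; the opening is 54 mm in diameter and its floor is 3 mm above the origin.

How it is judged (in metres and radians):
On the way:
1. the top mailer lies flat in the single tray, released, while the two lower mailers are still where they lay (within 10 mm) (x of mailer_top in the frame of single_tray between -0.013 and 0.013 m and y of mailer_top in the frame of single_tray between -0.012 and 0.012 m and z of mailer_top in the frame of single_tray between 0.001 and 0.0047 m and angle between mailer_top's own z axis and vertical below 0.06 rad and angle between the x axis of mailer_top and the x axis of single_tray, either way round below 0.3 rad and contact force between the fingers and mailer_top below 0.1 N and distance of each of mailer_a, mailer_b from where it was at the start of the episode below 0.01 m), for 0.2 s.
At the end, for the whole second after the job is handed in: Mailers flat on the bay floors, off the lips (within 1.7 mm; tilt under 0.06 rad): top one in the single tray, the others one in each twin bay, within 13 mm along, 12 mm across, 0.3 rad; short pot upright on the holder floor within 11 mm of its centre (tilt under 0.08 rad); all at rest (x of mailer_top in the frame of single_tray between -0.013 and 0.013 m and y of mailer_top in the frame of single_tray between -0.012 and 0.012 m and z of mailer_top in the frame of single_tray between 0.001 and 0.0047 m and angle between mailer_top's own z axis and vertical below 0.06 rad and angle between the x axis of mailer_top and the x axis of single_tray, either way round below 0.3 rad and (((x of mailer_a in the frame of twin_tray between -0.013 and 0.013 m and y of mailer_a in the frame of twin_tray between 0.024 and 0.048 m and z of mailer_a in the frame of twin_tray between 0.001 and 0.0047 m and angle between mailer_a's own z axis and vertical below 0.06 rad and angle between the x axis of mailer_a and the x axis of twin_tray, either way round below 0.3 rad) and (x of mailer_b in the frame of twin_tray between -0.013 and 0.013 m and y of mailer_b in the frame of twin_tray between -0.048 and -0.024 m and z of mailer_b in the frame of twin_tray between 0.001 and 0.0047 m and angle between mailer_b's own z axis and vertical below 0.06 rad and angle between the x axis of mailer_b and the x axis of twin_tray, either way round below 0.3 rad)) or ((x of mailer_a in the frame of twin_tray between -0.013 and 0.013 m and y of mailer_a in the frame of twin_tray between -0.048 and -0.024 m and z of mailer_a in the frame of twin_tray between 0.001 and 0.0047 m and angle between mailer_a's own z axis and vertical below 0.06 rad and angle between the x axis of mailer_a and the x axis of twin_tray, either way round below 0.3 rad) and (x of mailer_b in the frame of twin_tray between -0.013 and 0.013 m and y of mailer_b in the frame of twin_tray between 0.024 and 0.048 m and z of mailer_b in the frame of twin_tray between 0.001 and 0.0047 m and angle between mailer_b's own z axis and vertical below 0.06 rad and angle between the x axis of mailer_b and the x axis of twin_tray, either way round below 0.3 rad))) and horizontal distance between short_pot and pot_stand below 0.011 m and z of short_pot in the frame of pot_stand between 0.001 and 0.0055 m and angle between short_pot's own z axis and vertical below 0.08 rad and linear speed of each of mailer_top, mailer_a, mailer_b, short_pot below 0.02 m/s and angular speed of each of mailer_top, mailer_a, mailer_b, short_pot below 0.2 rad/s); the robot touches nothing.
It fails at once if the short pot is tipped by more than 0.6 rad (angle between short_pot's own z axis and vertical above 0.6 rad).
It fails at once if tall pot 1 is moved by more than 15 mm (distance of tall_pot_1 from where it was at the start of the episode above 0.015 m).
It fails at once if tall pot 2 is moved by more than 15 mm (distance of tall_pot_2 from where it was at the start of the episode above 0.015 m).
It fails at once if eraser is moved by more than 15 mm (distance of eraser from where it was at the start of the episode above 0.015 m).
It also fails if it takes over 120 s, if anything falls off the work surface, if the arm or the gripper's body presses on something with over 40 N, if the wrist force passes 120 N, or if a joint passes its speed limit or range.

ROBOT

A 7-joint arm with a two-finger parallel gripper is mounted at the origin on a cart in front of the work surface, level with it; the furniture and walls round the work are solid. World frame = base frame: x ahead of the robot, y to its left, z up, the work surface at z = 0. Lengths are in mm, angles in rad, forces in N, time in s.
With the tool pointing down it reaches from about 425 to 1025 mm from the base axis. Payload 3.6 kg.
Tool frame: the origin (TCP) lies midway between the tips of the shut fingers; the grasp point (between the pads) lies 19 mm behind it; z points along the fingers, y is the line along which they close (so a half turn about z gives the same grasp; the last joint's range is limited). The gripper opens to 85 mm and grips with 20 to 120 N. Pads are 22 mm wide; open, the fingers measure 114 mm over their backs; the gripper's body (76 mm by 85 mm) begins 54 mm behind the grasp point. The pads swing forward as they close: fully open they stand 13 mm farther back than shut.
Start: joints at [1.042, 0.591, 0.048, 1.609, -0.033, 0.943, -0.034], TCP at [306.05, -657.239, 231.302] pointing down, gripper open.
Joint ranges: [-2.69, 2.69], [-0.47, 2.24], [-1.27, 1.36], [0.19, 2.51], [-1.53, 4.68], [0.08, 2.07], [-3.09, 3.09]. Speed limits (rad/s): [2.57, 2.57, 3.14, 3.14, 3.14, 3.14, 3.14].

INTERFACE

Orientations are given as a 3x3 rotation matrix whose columns are the frame's x, y, z axes.
In Python, from workcell import env gives the robot as it stands.
- The arm moves only by the shell command python3 -m jog 'ROWS'. ROWS is JSON, a list that holds one entry, the list of rows, each a list of 7 numbers: the shift along the tool's x, y, z as a fraction of full scale, then the turn, a rotation vector about the tool's x, y, z as a fraction of full scale, then the opening, from -1 (shut) to 1 (fully open). In form: [[[tx, ty, tz, ax, ay, az, grip], ...]]. A call has exactly 8 rows; each row shifts and turns the commanded pose from where the row before left it, along the tool's axes as they then stand; what a row does not reach is not made up. Full scale, the value 1, is 0.05 m for a shift and 6 degrees for a turn. A row lasts 1/8 s, in which the tool goes at most 62.5 mm and 10.7 degrees, less where a joint would pass 70% of its speed; a pose out of reach is approached as far as the arm can. A call with a number of a shift or a turn outside -1 to 1 is refused whole. A call with a gripper value outside its range is refused whole. The fingers move at their own pace and stop on an object; the grip force is fixed at half the most. Time passes only in rows, so rows that do not move let the fingers close, or fill a call up. It gives the time, the measured TCP pose, the force, the opening and the grip force at its end, in the units of the state.
- env.sense(): the state, without advancing time (a new reading comes with each control period).
- env.grab_frame(name): name is "scene" or "top" or "wrist"; returns a dict with "image" (400x640x3 uint8, red, green, blue), "depth" (400x640 float32, mm along the optical axis (not along the pixel's ray), 0 where there is no reading), "fx", "fy", "cx", "cy" (pixels), "world_from_camera" (4x4, takes a point from camera to world coordinates); the wrist camera has in their place "hand_eye" (4x4, takes a point from camera to tool coordinates, whose origin is the TCP and whose axes are the flange's). Camera axes: x right, y down, z forward; pixel columns grow to the right and rows downward; lengths in mm; the calibration is good to about 2 mm. A picture is of the moment at which its call begins: read the wrist's pose just before it.
- env.finish_job(): hands the job in; it is judged then, once.
The state is a dict: "clock": time; "q": joint angles; "qd": joint speeds; "joint_efforts": joint torques, N m; "position": TCP position; "tcp_rot": TCP orientation; "wrist_force": force on the tool from outside, world axes, zero at the start; "ft_torque": the same for the moment, N m; "finger_gap": finger opening in mm; "grasp_force": force on a finger pad.
Only numpy, scipy, OpenCV 4.12 (cv2) and the standard library are available. Lean on these libraries where they do the work, as an engineer would, in place of code of your own. Each camera call takes 0.05 s, during which the arm holds its last target. There are 200 camera calls.

## Working session

There is one attempt and no reset: what is moved stays moved. The work goes in short steps, Python scripts to look and compute and a shell command to move; the robot and the scene stay as the last step left them, time stands still between calls to the robot, and variables do not carry over. Pictures are saved under pics/ and viewed, at most 17 in all, crops included, and the job is handed in when it is done.

```bash
mkdir -p pics; ls; python3 - <<'E'
from workcell import env
import cv2, numpy as np
np.set_printoptions(precision=3,suppress=True)
s=env.sense(); print(s)
for n in ("top","scene"):
    f=env.grab_frame(n); cv2.imwrite(f"pics/{n}0.png",f["image"][:,:,::-1]); np.savez(f"pics/{n}0.npz",**f)
    print(n,f["fx"],f["cx"],f["cy"]); print(f["world_from_camera"])
E
```

```text
pics
{'clock': 0.0, 'q': array([ 1.042,  0.592,  0.048,  1.61 , -0.033,  0.943, -0.034]), 'qd': array([-0.   ,  0.001, -0.001, -0.002,  0.001,  0.001, -0.001]), 'joint_efforts': array([ -0.002, -54.869,   1.546, -19.813,   0.009,   0.009,  -0.   ]), 'position': array([ 305.677, -656.489,  230.119]), 'tcp_rot': array([[ 0.907,  0.422, -0.001],
       [ 0.422, -0.906,  0.002],
       [-0.   , -0.002, -1.   ]]), 'wrist_force': array([-0.443,  0.14 ,  0.711]), 'ft_torque': array([-0.037, -0.018, -0.057]), 'grasp_force': 0.0, 'finger_gap': 85.52464118933621}
top 410.37161007932104 317.6853297292609 190.72436379559687
[[  -0.003   -0.993    0.122  446.713]
 [  -0.999    0.007    0.032  -40.606]
 [  -0.032   -0.121   -0.992 1076.344]
 [   0.       0.       0.       1.   ]]
scene 453.38108617870006 319.75808130706474 196.3148545751202
[[  -0.551   -0.562    0.617 -283.129]
 [  -0.834    0.368   -0.41   538.412]
 [   0.004   -0.741   -0.672  985.496]
 [   0.       0.       0.       1.   ]]
```

View pics/top0.png

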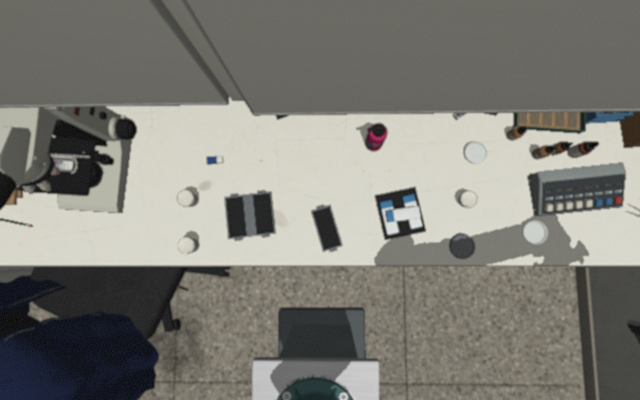

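View pics/scene0.png

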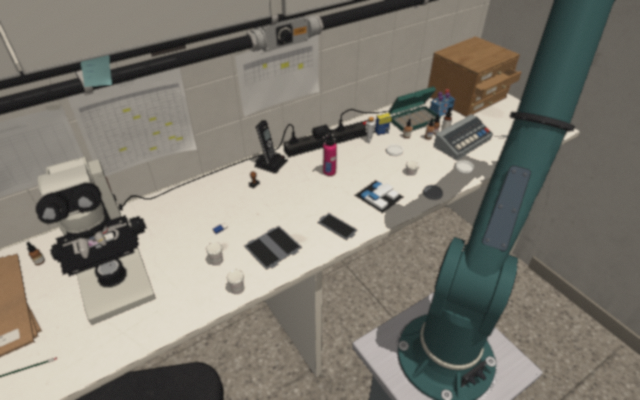

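The top view shows the twin tray at (250,215), single tray (327,228), pile (400,212), short pot (468,198), holder probably the dark disc (461,246), tall pots (187,197) and (187,244), and the eraser (214,160). The scene view agrees.

```bash
cat > h.py <<'E'
import numpy as np, cv2
np.set_printoptions(precision=2,suppress=True)
def cast(f,T,uv,z):
    uv=np.atleast_2d(np.asarray(uv,float))
    d=np.c_[(uv[:,0]-f["cx"])/f["fx"],(uv[:,1]-f["cy"])/f["fy"],np.ones(len(uv))]@T[:3,:3].T
    o=T[:3,3]; return o+d*((z-o[2])/d[:,2])[:,None]
def blobs(mask,lo,hi=1e9):
    cs,_=cv2.findContours(mask.astype(np.uint8),cv2.RETR_EXTERNAL,cv2.CHAIN_APPROX_NONE)
    return [c for c in cs if lo<cv2.contourArea(c)<hi]
def rect(f,T,c,z):
    p=cast(f,T,c[:,0,:],z)[:,:2].astype(np.float32)
    r=cv2.minAreaRect(p); b=cv2.boxPoints(r)
    e0,e1=b[1]-b[0],b[2]-b[1]; e=e0 if np.linalg.norm(e0)>np.linalg.norm(e1) else e1
    a=np.arctan2(e[1],e[0]); a=(a+np.pi/2)%np.pi-np.pi/2
    return np.array(r[0]),sorted(r[1])[::-1],a
E
python3 - <<'E'
from h import *
f=dict(np.load("pics/top0.npz")); T=f["world_from_camera"]; im=f["image"].astype(int); g=im.max(2)
roi=np.zeros(g.shape,bool); roi[125:262,140:560]=1
for nm,m in (("dark",(g<110)&roi),):
    for c in blobs(m,40):
        x,y,w,h=cv2.boundingRect(c); cen,s,a=rect(f,T,c,4); print(nm,(x,y,w,h),cen,np.array(s),round(a,3))
for n,u,v,z in (("short",468,198,38),("stand",461,246,12),("tall1",187,197,58),("tall2",187,244,58),("eras",214,160,11),("dish",475,152,10),("dish2",535,232,10)):
    X=cast(f,T,(u,v),z)[0]; d=f["depth"][v,u]; o=np.array([(u-f["cx"])/f["fx"]*d,(v-f["cy"])/f["fy"]*d,d,1]); print(n,X,"depth pt",(T@o)[:3])
c=f["image"][125:265,150:550,::-1]; cv2.imwrite("pics/crop0.png",cv2.resize(c,None,fx=2,fy=2,interpolation=cv2.INTER_CUBIC))
E
```

```text
dark (448, 234, 28, 26) [ 432.6 -376. ] [67.74 64.16] -0.945
dark (312, 206, 29, 44) [481.14 -28.59] [115.53  48.15] 0.287
dark (225, 195, 26, 44) [511.64 204.93] [113.6   66.54] 0.017
dark (251, 192, 24, 44) [518.98 138.63] [115.08  51.48] 0.122
dark (375, 188, 50, 51) [ 517.   -219.62] [119.74 106.36] 0.202
dark (528, 173, 32, 44) [ 566.14 -596.08] [112.    78.43] 0.079
dark (531, 143, 29, 16) [ 680.71 -604.67] [77.19 28.03] -1.331
dark (506, 125, 54, 15) [ 740.15 -572.08] [138.82  36.32] -1.387
dark (365, 125, 21, 25) [ 722.56 -158.27] [71.51 48.45] -0.23
short [ 552.87 -385.78   38.  ] depth pt [ 552.97 -386.1    37.05]
stand [ 432.94 -371.07   12.  ] depth pt [ 432.81 -374.17    2.  ]
tall1 [557.72 321.66  58.  ] depth pt [557.61 321.28  59.06]
tall2 [440.13 317.4   58.  ] depth pt [440.13 317.35  58.13]
eras [661.49 269.28  11.  ] depth pt [661.36 269.09  11.66]
dish [ 676.6  -418.87   10.  ] depth pt [ 675.03 -416.28   17.31]
dish2 [ 467.75 -559.57   10.  ] depth pt [ 467.62 -556.43   16.46]
```

View pics/crop0.png

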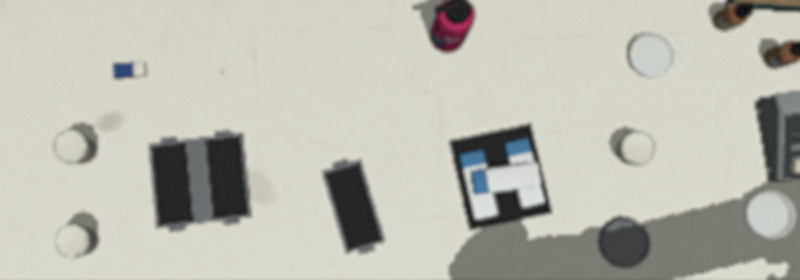

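The crop shows the blue-ended top mailer across the two lower ones at crop (505,180), and both trays clear. The dark disc at crop (624,242) is the holder, and the short pot is at (637,147). I'll write a step planner and move over the pile.

```bash
cat >> h.py <<'E'
def plan(p,n,psi=None,s=None):
    """constant row (shift/50mm, turn/6deg) over n rows to reach TCP p, tool-x heading psi, tool pointing down"""
    from workcell import env
    from scipy.spatial.transform import Rotation as Ro
    s=s or env.sense(); R=s["tcp_rot"]
    if psi is None: psi=np.arctan2(R[1,0],R[0,0])
    G=np.array([[np.cos(psi),np.sin(psi),0],[np.sin(psi),-np.cos(psi),0],[0,0,-1.]])
    w=Ro.from_matrix(R.T@G).as_rotvec()/n
    M=sum(R@Ro.from_rotvec(w*k).as_matrix() for k in range(n))
    t=np.linalg.solve(M,np.array(p,float)-s["position"])
    print(n,"rows of",np.round(t/50,3),np.round(np.degrees(w)/6,3))
def now():
    from workcell import env
    s=env.sense(); R=s["tcp_rot"]; print("t",round(s["clock"],2),"tcp",s["position"],"psi",round(np.arctan2(R[1,0],R[0,0]),4),"z",R[:,2],"gap",round(s["finger_gap"],1),"gf",round(s["grasp_force"],1),"F",s["wrist_force"],"q7",s["q"][6])
E
python3 -c "
from h import *
plan((490,-220,250),16,1.77)"
```

```text
16 rows of [ 0.64 -0.07 -0.03] [-0.  -0.  -0.8]
```

```bash
python3 -m jog '[[[0.64,-0.07,-0.03,0,0,-0.8,1],[0.64,-0.07,-0.03,0,0,-0.8,1],[0.64,-0.07,-0.03,0,0,-0.8,1],[0.64,-0.07,-0.03,0,0,-0.8,1],[0.64,-0.07,-0.03,0,0,-0.8,1],[0.64,-0.07,-0.03,0,0,-0.8,1],[0.64,-0.07,-0.03,0,0,-0.8,1],[0.64,-0.07,-0.03,0,0,-0.8,1]]]' && python3 -m jog '[[[0.64,-0.07,-0.03,0,0,-0.8,1],[0.64,-0.07,-0.03,0,0,-0.8,1],[0.64,-0.07,-0.03,0,0,-0.8,1],[0.64,-0.07,-0.03,0,0,-0.8,1],[0.64,-0.07,-0.03,0,0,-0.8,1],[0.64,-0.07,-0.03,0,0,-0.8,1],[0.64,-0.07,-0.03,0,0,-0.8,1],[0.64,-0.07,-0.03,0,0,-0.8,1]]]'
cat >> h.py <<'E'
def wrist(name):
    from workcell import env
    s=env.sense(); f=env.grab_frame("wrist"); W=np.eye(4); W[:3,:3]=s["tcp_rot"]; W[:3,3]=s["position"]
    T=W@f["hand_eye"]; cv2.imwrite(f"pics/{name}.png",f["image"][:,:,::-1]); np.savez(f"pics/{name}.npz",T=T,**f)
    return f,T
E
python3 - <<'E'
from h import *
now(); f,T=wrist("w1"); print(f["hand_eye"],f["fx"])
E
```

```text
clock: 1.1
position: [476.0, -467.4, 243.4]
tcp_rot: [[0.443, 0.896, -0.0], [0.896, -0.443, -0.0], [-0.0, -0.0, -1.0]]
wrist_force: [0.2, -0.3, 0.0]
finger_gap: 85.6
grasp_force: 0.0
clock: 2.1
position: [490.5, -215.0, 255.4]
tcp_rot: [[-0.21, 0.978, 0.0], [0.978, 0.21, -0.0], [-0.0, -0.0, -1.0]]
wrist_force: [-0.3, -0.1, 0.2]
finger_gap: 85.5
grasp_force: 0.0
t 2.1 tcp [ 490.47 -214.98  255.43] psi 1.7819 z [ 0. -0. -1.] gap 85.5 gf 0.0 F [-0.27 -0.11  0.2 ] q7 0.364646823409654
[[  -0.     -0.95   -0.32   83.92]
 [   1.     -0.      0.     -0.53]
 [  -0.     -0.32    0.95 -142.47]
 [   0.      0.      0.      1.  ]] 299.1304379847724
```

View pics/w1.png

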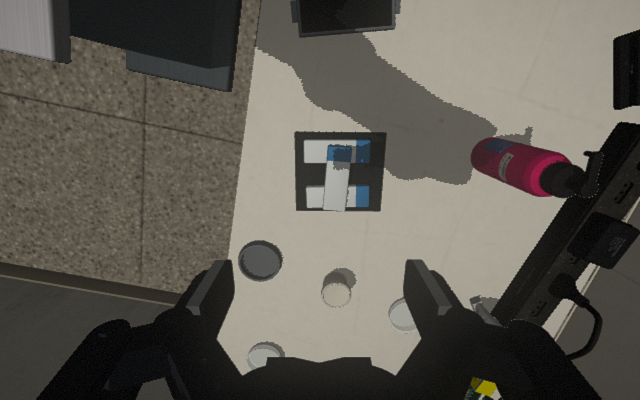

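The wrist picture shows the pile at (340,172), with the blue end of the top mailer at (339,153). It also shows the holder at (260,260), the short pot (336,288), the other dishes, and part of the single tray (345,15). I'll use depth to separate the layers and measure each at its known height.

```bash
cat >> h.py <<'E'
def zmap(f,T):
    v,u=np.mgrid[:400,:640]; d=f["depth"].astype(float)
    P=np.stack([(u-f["cx"])/f["fx"]*d,(v-f["cy"])/f["fy"]*d,d],-1)@T[:3,:3].T+T[:3,3]; P[d==0]=np.nan; return P
E
python3 - <<'E'
from h import *
f=dict(np.load("pics/w1.npz")); T=f["T"]; P=zmap(f,T); im=f["image"].astype(int); g=im.max(2)
Z=P[...,2]
for (u,v) in ((336,195),(310,150),(364,195),(340,205),(318,172),(270,150),(336,290),(345,15)): print((u,v),im[v,u],P[v,u])
roi=np.zeros(g.shape,bool); roi[132:210,297:384]=1
br=roi&(g>85)
for nm,m,z in (("top",br&(Z>20),26),("low",br&(Z<=19)&(Z>9),14),("pad",(g<75)&(np.indices(g.shape)[0]<225)&(np.indices(g.shape)[0]>120)&(np.indices(g.shape)[1]>280)&(np.indices(g.shape)[1]<400),2)):
    for c in blobs(m,60):
        cen,s,a=rect(f,T,c,z); print(nm,cv2.boundingRect(c),cen,np.array(s),round(a,3))
E
```

```text
(336, 195) [171 172 166] [ 520.04 -245.73   25.72]
(310, 150) [178 179 172] [ 475.14 -197.15   14.13]
(364, 195) [ 60  96 125] [ 558.42 -241.34   14.21]
(340, 205) [166 166 162] [ 528.11 -257.57   27.45]
(318, 172) [49 48 46] [ 491.79 -226.17    1.76]
(270, 150) [176 171 157] [ 423.11 -210.82   -1.07]
(336, 290) [165 161 145] [ 550.89 -380.63   36.85]
(345, 15) [29 31 27] [483.58 -38.52   3.22]
top (323, 145, 27, 65) [ 515.63 -224.44] [84.64 29.9 ] -1.434
low (306, 186, 19, 22) [ 494.19 -257.46] [30.16 24.05] -1.374
low (346, 185, 23, 22) [ 549.88 -244.14] [30.27 29.79] 0.21
low (304, 140, 66, 24) [ 508.43 -192.23] [83.05 29.58] 0.21
pad (295, 132, 92, 79) [ 520.1  -221.04] [119.72 108.18] 0.21
```

```bash
python3 -c "
from h import *
plan((515.2,-222.5,45),6,1.708)"
```

```text
6 rows of [-0.06  0.08  0.7 ] [-0.   -0.01  0.13]
```

```bash
sed -i 's/precision=2/precision=3/' h.py; python3 -m jog '[[[-0.06,0.08,0.7,0,-0.01,0.13,0.2],[-0.06,0.08,0.7,0,-0.01,0.13,0.2],[-0.06,0.08,0.7,0,-0.01,0.13,0.2],[-0.06,0.08,0.7,0,-0.01,0.13,0.2],[-0.06,0.08,0.7,0,-0.01,0.13,0.2],[-0.06,0.08,0.7,0,-0.01,0.13,0.2],[0,0,0,0,0,0,0.2],[0,0,0,0,0,0,0.2]]]'; python3 - <<'E'
from h import *
now(); plan((515.2,-222.5,18),3,1.708); f,T=wrist("w2")
E
```

```text
clock: 3.15
position: [518.1, -230.9, 46.3]
tcp_rot: [[-0.124, 0.992, 0.002], [0.992, 0.124, -0.006], [-0.007, 0.001, -1.0]]
wrist_force: [1.1, 0.2, -0.2]
finger_gap: 51.5
grasp_force: 0.0
t 3.15 tcp [ 518.075 -230.907   46.321] psi 1.6956 z [ 0.002 -0.006 -1.   ] gap 51.5 gf 0.0 F [ 1.14   0.164 -0.24 ] q7 0.1405905199767501
3 rows of [ 0.059 -0.012  0.189] [ 0.003  0.021 -0.039]
```

View pics/w2.png

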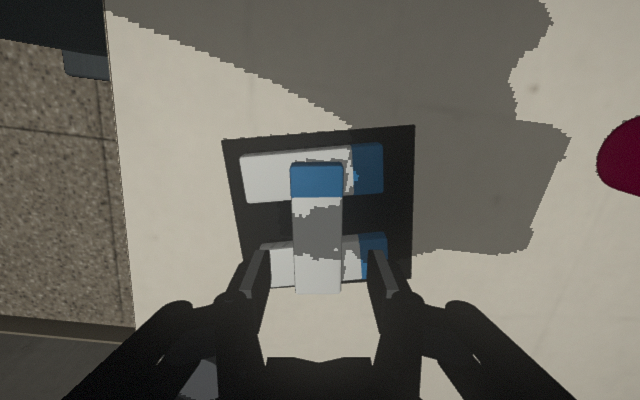

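The top mailer (318,230) is centred between the fingers (270 and 368). The TCP is 8 mm back along it, so I'll correct that, descend and close.

```bash
python3 -m jog '[[[0.059,-0.012,0.189,0,0.02,-0.04,0.2],[0.059,-0.012,0.189,0,0.02,-0.04,0.2],[0.059,-0.012,0.189,0,0.02,-0.04,0.2],[0,0,0,0,0,0,0.2],[0,0,0,0,0,0,-0.4],[0,0,0,0,0,0,-1],[0,0,0,0,0,0,-1],[0,0,0,0,0,0,-1]]]'; python3 -c "
from h import *
now()"
```

```text
clock: 4.2
position: [515.2, -222.9, 17.3]
tcp_rot: [[-0.136, 0.991, 0.001], [0.991, 0.136, -0.0], [-0.0, 0.001, -1.0]]
wrist_force: [0.5, -0.3, 2.8]
finger_gap: 27.9
grasp_force: 59.4
t 4.2 tcp [ 515.241 -222.937   17.269] psi 1.707 z [ 0.001 -0.    -1.   ] gap 27.9 gf 59.4 F [ 0.493 -0.269  2.767] q7 0.12435501923565954
```

Gripped. Lift straight up.

```bash
python3 -m jog '[[[0,0,-0.1,0,0,0,-1],[0,0,-0.2,0,0,0,-1],[0,0,-0.3,0,0,0,-1],[0,0,-0.5,0,0,0,-1],[0,0,-0.6,0,0,0,-1],[0,0,-0.6,0,0,0,-1],[0,0,-0.3,0,0,0,-1],[0,0,0,0,0,0,-1]]]'; python3 - <<'E'
from h import *
from workcell import env
now(); f,T=wrist("w3")
P=zmap(f,T); Z=P[...,2]; im=f["image"].astype(int); g=im.max(2)
for c in blobs((g>70)&(Z>9)&(Z<19)&(P[...,0]<580)&(P[...,0]>450),100): print("low",cv2.boundingRect(c),*rect(f,T,c,14))
f=env.grab_frame("top"); T=f["world_from_camera"]; g=f["image"].max(2)
m=np.zeros(g.shape,bool); m[190:260,300:355]=1
for c in blobs(m&(g<110),300): print("tray",cv2.boundingRect(c),*rect(f,T,c,5))
cv2.imwrite("pics/t3.png",cv2.resize(f["image"][150:262,200:440,::-1],None,fx=3,fy=3))
E
```

```text
clock: 5.2
position: [515.5, -223.1, 148.3]
tcp_rot: [[-0.136, 0.991, 0.003], [0.991, 0.136, -0.001], [-0.001, 0.003, -1.0]]
wrist_force: [-0.5, -0.3, -0.8]
finger_gap: 28.3
grasp_force: 59.2
t 5.2 tcp [ 515.504 -223.101  148.269] psi 1.7069 z [ 0.003 -0.001 -1.   ] gap 28.3 gf 59.2 F [-0.529 -0.326 -0.763] q7 0.21137854027834507
low (280, 206, 9, 29) [ 485.561 -259.524] [30.430158615112305, 6.739527225494385] -1.3769732
low (349, 200, 18, 29) [ 556.448 -243.54 ] [29.22507667541504, 17.3315372467041] -1.3275692
low (270, 138, 92, 38) [ 508.467 -191.393] [84.07568359375, 30.25465965270996] 0.20939243
tray (313, 207, 29, 45) [476.963 -31.231] [115.3070297241211, 50.337886810302734] 0.28798234
```

View pics/w3.png

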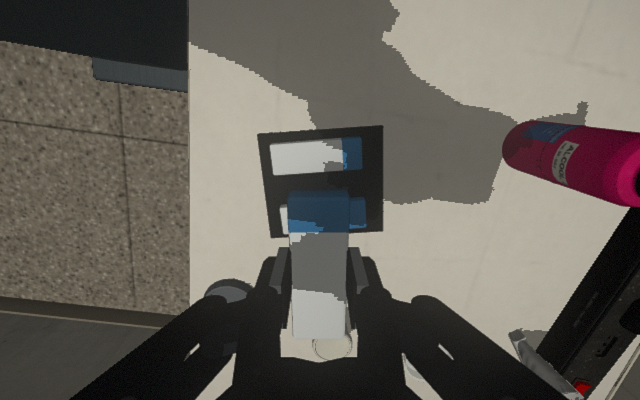

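The mailer is held level. The lower mailers are unmoved (508.4,-191.4 against 508.4,-192.2). Next I'll hover beside the single tray to measure it from close by.

```bash
python3 -c "
from h import *
plan((503,-116,150),16,0.287)"
```

```text
16 rows of [ 0.118 -0.087 -0.004] [-0.001  0.     0.848]
```

```bash
for i in 1; do :; done; python3 -m jog '[[[0.12,-0.09,0,0,0,0.85,-1],[0.12,-0.09,0,0,0,0.85,-1],[0.12,-0.09,0,0,0,0.85,-1],[0.12,-0.09,0,0,0,0.85,-1],[0.12,-0.09,0,0,0,0.85,-1],[0.12,-0.09,0,0,0,0.85,-1],[0.12,-0.09,0,0,0,0.85,-1],[0.12,-0.09,0,0,0,0.85,-1]]]' >/dev/null; python3 -m jog '[[[0.12,-0.09,0,0,0,0.85,-1],[0.12,-0.09,0,0,0,0.85,-1],[0.12,-0.09,0,0,0,0.85,-1],[0.12,-0.09,0,0,0,0.85,-1],[0.12,-0.09,0,0,0,0.85,-1],[0.12,-0.09,0,0,0,0.85,-1],[0.12,-0.09,0,0,0,0.85,-1],[0.12,-0.09,0,0,0,0.85,-1]]]' >/dev/null; python3 - <<'E'
from h import *
now(); f,T=wrist("w4")
g=f["image"].max(2); P=zmap(f,T)
m=(abs(P[...,2]-3)<8)&(P[...,1]>-80)&(P[...,1]<25)&(P[...,0]<560)&(g<110)
for c in blobs(m,300): print("tray",cv2.boundingRect(c),*rect(f,T,c,5))
E
```

```text
t 7.3 tcp [ 501.57  -112.856  145.573] psi 0.2803 z [-0.003  0.    -1.   ] gap 28.7 gf 59.2 F [ 0.28   0.138 -0.63 ] q7 -1.067554797865288
tray (167, 85, 129, 174) [474.612 -25.076] [171.57847595214844, 97.08161163330078] -0.0019859076
```

View pics/w4.png

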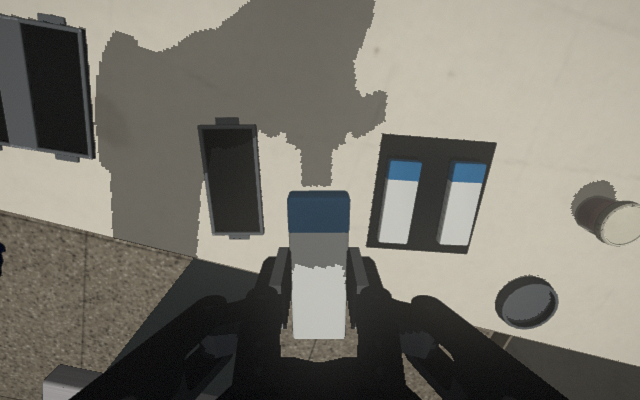

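The picture shows the single tray (230,180), the lower mailers (399,202) and (463,203), the holder (526,301), and the edge of the twin tray. I'll measure the dark bay floor and the mailers.

```bash
python3 - <<'E'
from h import *
f=dict(np.load("pics/w4.npz")); T=f["T"]; P=zmap(f,T); Z=P[...,2]; im=f["image"].astype(int); g=im.max(2)
v,u=np.mgrid[:400,:640]
for (a,b) in ((230,200),(205,150),(215,180),(260,200),(120,180),(240,260)): print((a,b),im[b,a],P[b,a])
for th in (55,90):
  for c in blobs((g<th)&(u>185)&(u<275)&(v<250)&(v>110),800): print("tray",th,cv2.boundingRect(c),*rect(f,T,c,3),rect(f,T,c,6)[0])
for c in blobs((g>70)&(u>365)&(u<500)&(v<250)&(v>150)&(Z>8),800): print("low",cv2.boundingRect(c),*rect(f,T,c,14))
for c in blobs((g<115)&(u>485)&(u<570)&(v<340)&(v>265),500): print("stand",cv2.boundingRect(c),*rect(f,T,c,12))
E
```

```text
(230, 200) [46 45 40] [462.92  -30.74    2.736]
(205, 150) [29 30 27] [506.186   1.301   3.   ]
(215, 180) [40 39 38] [479.125 -12.495   1.907]
(260, 200) [80 82 80] [472.454 -60.127   5.788]
(120, 180) [107 104  95] [452.521  78.654   0.401]
(240, 260) [197 193 176] [396.605 -53.449   0.525]
tray 55 (198, 118, 62, 114) [485.466 -26.508] [114.07836151123047, 50.23440933227539] 0.27722883 [486.481 -27.173]
tray 90 (197, 117, 67, 117) [485.258 -28.388] [117.33199310302734, 55.191070556640625] 0.28366768 [486.275 -29.032]
low (437, 161, 50, 85) [ 524.419 -249.343] [85.7681884765625, 32.238922119140625] 0.22683251
low (378, 159, 44, 85) [ 509.517 -190.575] [85.41108703613281, 31.052310943603516] 0.20542395
stand (495, 275, 63, 54) [ 438.209 -369.462] [74.44859313964844, 62.17831039428711] 1.079856
```

```bash
python3 - <<'E'
from h import *
f=dict(np.load("pics/w4.npz")); T=f["T"]; im=f["image"].astype(int); g=im.max(2)
v,u=np.mgrid[:400,:640]
m=((g<93)&(u>185)&(u<275)&(v<250)&(v>110)).astype(np.uint8)
m=cv2.morphologyEx(m,cv2.MORPH_OPEN,np.ones((9,38),np.uint8))
for c in blobs(m,800): print("tray",cv2.boundingRect(c),*rect(f,T,c,5))
print(g[112:130,227],g[225:242,238], g[180,195:270])
# corners of the outer tray by eye: check
print(cast(f,T,[(198,126),(257,124),(263,233),(214,237)],5))
E
```

```text
tray (199, 124, 62, 109) [483.736 -30.235] [109.02055358886719, 54.71330642700195] 0.27955496
[106 107 108 110 108  67  51  54  56  53  53  52  49  54  57  52  49  33] [ 48  48  46  49  47  47  50  77  99  96  93  97  97  96 144 201 201] [107 107 108 106 108 107 107 105 116 108  91  95  87  57  37  37  38  37
  40  39  40  38  40  39  36  42  40  38  39  39  39  37  39  38  42  39
  40  40  41  41  39  42  42  38  39  43  43  46  39  45  44  42  45  44
  43  44  48  46  42  47  50  89 100  96  71  99 196 198 197 195 194 195
 195 193 198]
[[526.94   10.328   5.   ]
 [543.696 -41.547   5.   ]
 [437.503 -70.824   5.   ]
 [418.871 -22.619   5.   ]]
```

```bash
python3 - <<'E'
from h import *
f=dict(np.load("pics/w4.npz")); T=f["T"]; P=zmap(f,T); Z=P[...,2]; 
for c in blobs((abs(Z-154)<7)&(f["image"].max(2)>55),800):
    print(cv2.boundingRect(c)); cen,s,a=rect(f,T,c,154.3); print(cen,s,a)
    d=cen-[501.57,-112.856]; print("tool x,y off",d@[np.cos(.2803),np.sin(.2803)],d@[np.sin(.2803),-np.cos(.2803)])
    print(np.median(Z[230:330,300:340]))
now(); plan((483.3,-30.1,60),8,0.283)
E
```

```text
(276, 191, 86, 148)
[ 500.42  -112.868] [86.37911987304688, 42.94426345825195] 0.28017557
tool x,y off -1.108610206533892 -0.30684496530639954
nan
t 7.35 tcp [ 502.464 -111.678  145.63 ] psi 0.2802 z [-0.002  0.001 -1.   ] gap 28.4 gf 59.2 F [ 0.744  0.747 -0.271] q7 -1.0691512604944
8 rows of [ 0.011 -0.209  0.214] [-0.001  0.002 -0.003]
```

Offset confirmed (about -1.1 mm along the tool's x). Move over the tray.

```bash
python3 -m jog '[[[0.01,-0.27,0.1,0,0,0,-1],[0.01,-0.27,0.15,0,0,0,-1],[0.01,-0.27,0.2,0,0,0,-1],[0.01,-0.27,0.3,0,0,0,-1],[0.02,-0.27,0.4,0,0,0,-1],[0.02,-0.32,0.56,0,0,0,-1],[0,0,0,0,0,0,-1],[0,0,0,0,0,0,-1]]]'; python3 - <<'E'
from h import *
now(); plan((483.3,-30.1,7),5,0.283)
E
```

```text
clock: 8.35
position: [483.3, -32.3, 61.7]
tcp_rot: [[0.96, 0.279, 0.001], [0.279, -0.96, -0.0], [0.0, 0.0, -1.0]]
wrist_force: [-0.1, -0.0, -1.0]
finger_gap: 27.9
grasp_force: 59.3
t 8.35 tcp [483.252 -32.35   61.699] psi 0.2829 z [ 0.001 -0.    -1.   ] gap 27.9 gf 59.3 F [-0.105 -0.047 -1.026] q7 -1.1845405532810565
5 rows of [ 0.003 -0.009  0.219] [ 0.001 -0.001 -0.   ]
```

```bash
python3 -m jog '[[[0,-0.01,0.3,0,0,0,-1],[0,-0.01,0.3,0,0,0,-1],[0,-0.01,0.22,0,0,0,-1],[0,-0.01,0.12,0,0,0,-1],[0,0,0.08,0,0,0,-1],[0,0,0.05,0,0,0,-1],[0,0,0,0,0,0,-1],[0,0,0,0,0,0,-1]]]'; python3 - <<'E'
from h import *
now()
E
```

```text
clock: 9.35
position: [482.7, -30.1, 8.2]
tcp_rot: [[0.96, 0.279, 0.001], [0.279, -0.96, -0.0], [0.001, 0.0, -1.0]]
wrist_force: [0.0, 0.8, -0.1]
finger_gap: 27.9
grasp_force: 59.3
t 9.35 tcp [482.708 -30.122   8.196] psi 0.2829 z [ 0.001 -0.    -1.   ] gap 27.9 gf 59.3 F [ 0.013  0.767 -0.077] q7 -1.1785281412373683
```

```bash
python3 -m jog '[[[0,0,0.015,0,0,0,-1],[0,0,0.015,0,0,0,-1],[0,0,0,0,0,0,-1],[0,0,0,0,0,0,-0.2],[0,0,0,0,0,0,0],[0,0,0,0,0,0,0.2],[0,0,0,0,0,0,0.3],[0,0,0,0,0,0,0.3]]]'; python3 -m jog '[[[0,0,-0.1,0,0,0,0.3],[0,0,-0.3,0,0,0,0.3],[0,0,-0.5,0,0,0,0.3],[0,0,-0.6,0,0,0,0.3],[0,0.3,-0.6,0,0,0,0.3],[0,0.5,-0.3,0,0,0,0.3],[0,0.5,0,0,0,0,0.3],[0,0.3,0,0,0,0,0.3]]]';  python3 - <<'E'
from h import *
now(); f,T=wrist("w5"); P=zmap(f,T); Z=P[...,2]; g=f["image"].max(2)
for c in blobs((g>70)&(Z>8)&(Z<22)&(P[...,0]<560)&(P[...,0]>430),400):
    cen,s,a=rect(f,T,c,14.5); print(cv2.boundingRect(c),cen,s,a, np.nanmedian(Z[c[:,0,1].min()+10:c[:,0,1].max()-10, int(c[:,0,0].mean())]))
E
```

```text
clock: 10.35
position: [482.5, -30.1, 6.5]
tcp_rot: [[0.96, 0.279, 0.0], [0.279, -0.96, 0.0], [0.0, 0.0, -1.0]]
wrist_force: [-0.2, 0.3, -1.5]
finger_gap: 56.0
grasp_force: 0.0
clock: 11.35
position: [505.2, -108.2, 127.7]
tcp_rot: [[0.961, 0.278, 0.002], [0.278, -0.961, -0.0], [0.002, 0.001, -1.0]]
wrist_force: [-1.0, 0.1, 0.1]
finger_gap: 55.4
grasp_force: 0.0
t 11.35 tcp [ 505.187 -108.218  127.704] psi 0.2816 z [ 0.002 -0.    -1.   ] gap 55.4 gf 0.0 F [-1.048  0.074  0.071] q7 -1.0687943959843116
(447, 175, 51, 84) [ 522.805 -249.24 ] [81.97431945800781, 32.246124267578125] 0.22843969 13.979229633437626
(384, 170, 48, 87) [ 509.379 -190.237] [84.69402313232422, 31.160131454467773] 0.20426226 13.794303714111663
(207, 153, 43, 89) [480.    -31.634] [83.70757293701172, 31.471643447875977] 0.2878883 14.749758697718406
```

View pics/w5.png

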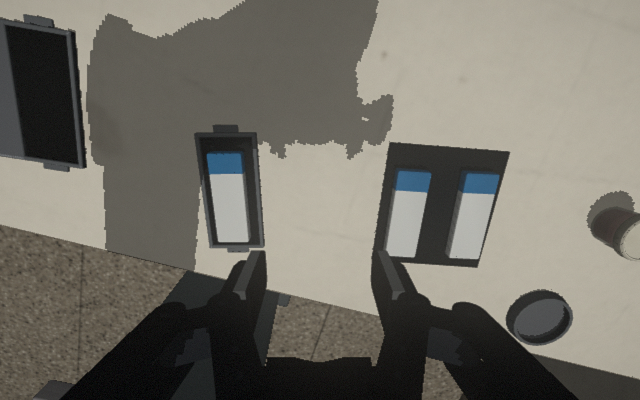

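The mailer lies in the single bay at (228,195), and the lower mailers are untouched at (408,213) and (470,215). I'll check its tilt with a plane fit and go for mailer A.

```bash
python3 - <<'E'
from h import *
f=dict(np.load("pics/w5.npz")); P=zmap(f,f["T"]); Q=P[158:236,216:240].reshape(-1,3); Q=Q[np.isfinite(Q[:,2])]
A=np.c_[Q[:,:2]-Q[:,:2].mean(0),np.ones(len(Q))]; print("plane slope x,y,z:",np.linalg.lstsq(A,Q[:,2],rcond=None)[0])
plan((509.6,-190.4,50),6,0.206)
E
```

```text
plane slope x,y,z: [ 0.01  -0.019 14.826]
6 rows of [-0.053  0.262  0.258] [ 0.004 -0.003  0.117]
```

```bash
python3 -m jog '[[[-0.05,0.26,0.26,0,0,0.12,0.15],[-0.05,0.26,0.26,0,0,0.12,0.15],[-0.05,0.26,0.26,0,0,0.12,0.15],[-0.05,0.26,0.26,0,0,0.12,0.15],[-0.05,0.26,0.26,0,0,0.12,0.15],[-0.05,0.26,0.26,0,0,0.12,0.15],[0,0,0,0,0,0,0.15],[0,0,0,0,0,0,0.15]]]'; python3 - <<'E'
from h import *
now(); plan((509.6,-190.4,5.5),4,0.206)
E
```

```text
clock: 12.4
position: [509.8, -185.9, 48.5]
tcp_rot: [[0.978, 0.206, 0.0], [0.206, -0.978, 0.0], [0.0, -0.0, -1.0]]
wrist_force: [-0.0, 0.2, 0.1]
finger_gap: 49.6
grasp_force: 0.0
t 12.4 tcp [ 509.794 -185.865   48.473] psi 0.2078 z [ 0.  0. -1.] gap 49.6 gf 0.0 F [-0.017  0.225  0.134] q7 -0.979040493296036
4 rows of [-0.006  0.022  0.215] [-0.001 -0.001  0.004]
```

```bash
python3 -m jog '[[[-0.01,0.045,0.2,0,0,0,0.15],[-0.01,0.045,0.25,0,0,0,0.15],[0,0,0.25,0,0,0,0.15],[0,0,0.16,0,0,0,0.15],[0,0,0,0,0,0,-0.3],[0,0,0,0,0,0,-1],[0,0,0,0,0,0,-1],[0,0,0,0,0,0,-1]]]'; python3 - <<'E'
from h import *
now()
E
```

```text
clock: 13.4
position: [509.9, -190.8, 5.7]
tcp_rot: [[0.979, 0.206, 0.001], [0.206, -0.979, -0.0], [0.001, 0.0, -1.0]]
wrist_force: [-0.1, 0.4, -0.3]
finger_gap: 28.2
grasp_force: 59.2
t 13.4 tcp [ 509.876 -190.814    5.708] psi 0.2075 z [ 0.001 -0.    -1.   ] gap 28.2 gf 59.2 F [-0.056  0.373 -0.254] q7 -0.9667204246543697
```

```bash
python3 -m jog '[[[0,0,-0.1,0,0,0,-1],[0,0,-0.2,0,0,0,-1],[0,0,-0.4,0,0,0,-1],[0,0,-0.6,0,0,0,-1],[0,0,-0.6,0,0,0,-1],[0,0,-0.6,0,0,0,-1],[0,0,-0.1,0,0,0,-1],[0,0,0,0,0,0,-1]]]'; python3 - <<'E'
from h import *
now(); plan((512,55,140),8,0.07)
E
```

```text
clock: 14.4
position: [509.6, -190.7, 135.7]
tcp_rot: [[0.979, 0.206, 0.001], [0.206, -0.979, -0.0], [0.001, 0.0, -1.0]]
wrist_force: [-0.2, 0.4, -0.5]
finger_gap: 28.2
grasp_force: 59.3
t 14.4 tcp [ 509.584 -190.709  135.748] psi 0.2075 z [ 0.001 -0.    -1.   ] gap 28.2 gf 59.3 F [-0.22   0.426 -0.501] q7 -0.9896965826813482
8 rows of [ 0.096 -0.607 -0.011] [ 0.    -0.001  0.164]
```

```bash
python3 -m jog '[[[0.1,-0.4,0,0,0,0.15,-1],[0.1,-0.7,0,0,0,0.15,-1],[0.1,-0.8,0,0,0,0.2,-1],[0.1,-0.8,0,0,0,0.2,-1],[0.1,-0.8,0,0,0,0.2,-1],[0.1,-0.7,0,0,0,0.2,-1],[0.1,-0.5,0,0,0,0.15,-1],[0.05,-0.15,0,0,0,0.1,-1]]]'; python3 - <<'E'
from h import *
f,T=wrist("w6"); now()
E
```

```text
clock: 15.4
position: [509.8, 56.2, 134.3]
tcp_rot: [[0.998, 0.069, -0.002], [0.069, -0.998, 0.0], [-0.002, -0.0, -1.0]]
wrist_force: [0.3, -0.3, 0.1]
finger_gap: 28.1
grasp_force: 59.3
t 15.45 tcp [510.319  56.14  134.506] psi 0.0684 z [-0.001  0.    -1.   ] gap 27.9 gf 59.3 F [ 0.006  0.646 -0.057] q7 -1.5313754768140415
```

View pics/w6.png

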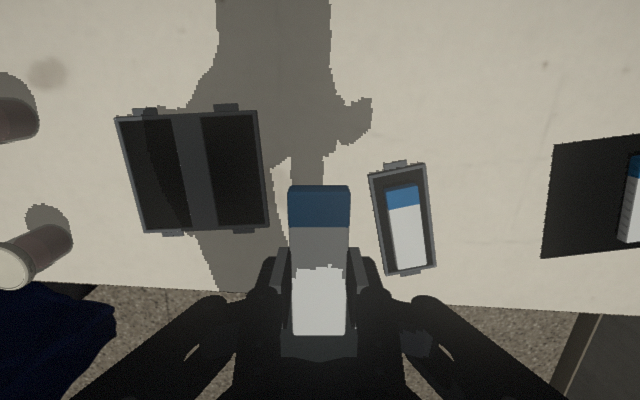

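The twin tray shows at (193,170), with bay floors at about (150,175) and (232,168). The top mailer sits well in the single bay at (405,228).

```bash
python3 - <<'E'
from h import *
f=dict(np.load("pics/w6.npz")); T=f["T"]; im=f["image"].astype(int); g=im.max(2); P=zmap(f,T)
v,u=np.mgrid[:400,:640]
print(g[170,110:280:3])
for th in (48,56,64):
    for c in blobs(cv2.morphologyEx(((g<th)&(u>105)&(u<275)&(v<240)&(v>100)).astype(np.uint8),cv2.MORPH_OPEN,np.ones((7,34),np.uint8)),1200): print("bay",th,cv2.boundingRect(c),*rect(f,T,c,3.5))
C=cast(f,T,[(115,117),(257,110),(270,228),(144,233)],6); print(C,C.mean(0), [np.linalg.norm(C[i,:2]-C[i-1,:2]) for i in range(4)])
print("single", cast(f,T,[(368,175),(424,164),(437,266),(386,276)],6).mean(0))
for c in blobs((g>80)&(u>380)&(u<430)&(v>180)&(v<275)&(P[...,2]>9),500): print(*rect(f,T,c,15))
E
```

```text
[190 189 187 190 191 191  82  39  30  31  33  27  31  32  29  23  21  17
  22  21  23  24  21  22  49  44  47  47  46  46  48  49  48  31  21  21
  21  19  19  20  20  24  24  23  24  24  23  26  23  24  51  45  96 104
 173 173 173]
bay 48 (121, 121, 72, 107) [511.806 207.183] [104.37417602539062, 47.21717071533203] 0.1164732
bay 48 (201, 116, 65, 109) [520.263 136.297] [105.19721984863281, 48.571441650390625] 0.11619806
bay 56 (121, 113, 149, 116) [516.577 169.534] [124.28276824951172, 111.5177001953125] -1.463376
bay 64 (121, 111, 149, 119) [516.359 169.52 ] [123.79063415527344, 113.13563537597656] -1.451326
[[564.613 238.233   6.   ]
 [578.949 114.578   6.   ]
 [467.882 101.593   6.   ]
 [453.879 226.485   6.   ]] [516.331 170.222   6.   ] [np.float64(111.35619704066346), np.float64(124.48289214651379), np.float64(111.82313042791692), np.float64(125.67465880289129)]
single [481.918 -29.749   6.   ]
[479.537 -29.755] [84.65046691894531, 30.5454044342041] 0.28501165
```

```bash
python3 -c "
from h import *
plan((512,207,60),6,0.116)"
```

```text
6 rows of [ 0.05  -0.5    0.248] [-0.001  0.002 -0.076]
```

```bash
python3 -m jog '[[[0.04,-0.5,0.1,0,0,-0.07,-1],[0.04,-0.5,0.2,0,0,-0.07,-1],[0.04,-0.5,0.2,0,0,-0.07,-1],[0.04,-0.5,0.2,0,0,-0.08,-1],[0.05,-0.5,0.4,0,0,-0.08,-1],[0.05,-0.5,0.4,0,0,-0.08,-1],[0,0,0,0,0,0,-1],[0,0,0,0,0,0,-1]]]'; python3 - <<'E'
from h import *
now(); plan((512,207,7),1,0.116)
E
```

```text
clock: 16.45
position: [511.0, 202.7, 60.5]
tcp_rot: [[0.994, 0.111, -0.0], [0.111, -0.994, -0.002], [-0.0, 0.002, -1.0]]
wrist_force: [-0.7, -0.6, 0.0]
finger_gap: 28.0
grasp_force: 59.3
t 16.45 tcp [511.013 202.689  60.473] psi 0.111 z [-0.    -0.002 -1.   ] gap 28.0 gf 59.3 F [-0.699 -0.583  0.048] q7 -1.7119052398819175
1 rows of [ 0.03  -0.085  1.069] [ 0.014  0.003 -0.048]
```

```bash
python3 -m jog '[[[0.01,-0.04,0.25,0.01,0,-0.02,-1],[0.01,-0.04,0.3,0,0,-0.02,-1],[0,0,0.22,0,0,0,-1],[0,0,0.12,0,0,0,-1],[0,0,0.08,0,0,0,-1],[0,0,0.08,0,0,0,-1],[0,0,0.02,0,0,0,-1],[0,0,0,0,0,0,-1]]]'; python3 - <<'E'
from h import *
now()
E
```

```text
clock: 17.45
position: [511.4, 209.1, 7.1]
tcp_rot: [[0.993, 0.117, 0.0], [0.117, -0.993, 0.001], [0.0, -0.001, -1.0]]
wrist_force: [-0.4, 0.7, -0.3]
finger_gap: 28.2
grasp_force: 59.3
t 17.45 tcp [511.416 209.123   7.085] psi 0.1175 z [ 0.     0.001 -1.   ] gap 28.2 gf 59.3 F [-0.424  0.692 -0.298] q7 -1.6980119120288226
```

```bash
python3 -m jog '[[[0,0.03,0.01,0,0,0,-1],[0,0,0,0,0,0,-1],[0,0,0,0,0,0,-1],[0,0,0,0,0,0,-0.2],[0,0,0,0,0,0,0],[0,0,0,0,0,0,0.2],[0,0,0,0,0,0,0.25],[0,0,0,0,0,0,0.25]]]'; python3 -m jog '[[[0,0,-0.1,0,0,0,0.3],[0,0,-0.3,0,0,0,0.3],[0,0,-0.5,0,0,0,0.3],[0,0,-0.6,0,0,0,0.3],[0,0.3,-0.6,0,0,0,0.3],[0,0.6,-0.3,0,0,0,0.3],[0,0.6,0,0,0,0,0.3],[0,0.6,0,0,0,0,0.3]]]';  python3 - <<'E'
from h import *
f,T=wrist("w7"); now(); P=zmap(f,T); Z=P[...,2]; g=f["image"].max(2)
for c in blobs((g>45)&(Z>10)&(Z<22)&(P[...,0]<580)&(P[...,0]>430)&(P[...,1]>130),400):
    cen,s,a=rect(f,T,c,15); print(cv2.boundingRect(c),cen,s,a)
    m=np.zeros(g.shape,np.uint8); cv2.drawContours(m,[c],-1,1,-1); Q=P[(cv2.erode(m,np.ones((5,5)))>0)]; Q=Q[np.isfinite(Q[:,2])]
    A=np.c_[Q[:,:2]-Q[:,:2].mean(0),np.ones(len(Q))]; print("plane",np.linalg.lstsq(A,Q[:,2],rcond=None)[0])
plan((524.4,-249.5,120),16,0.215)
E
```

```text
clock: 18.45
position: [511.5, 207.6, 6.5]
tcp_rot: [[0.993, 0.117, 0.0], [0.117, -0.993, 0.001], [0.0, -0.001, -1.0]]
wrist_force: [-0.1, -0.2, -0.0]
finger_gap: 53.3
grasp_force: 0.0
clock: 19.45
position: [524.1, 102.4, 127.9]
tcp_rot: [[0.993, 0.117, 0.002], [0.117, -0.993, 0.002], [0.002, -0.001, -1.0]]
wrist_force: [0.1, -0.2, 0.0]
finger_gap: 55.4
grasp_force: 0.0
t 19.5 tcp [524.403  96.794 127.844] psi 0.1112 z [ 0.002 -0.002 -1.   ] gap 55.4 gf 0.0 F [ 0.542 -2.364 -0.392] q7 -1.5607630951841762
(179, 148, 45, 91) [512.695 206.468] [84.60453033447266, 31.506967544555664] 0.11800361
plane [ 0.004 -0.    14.855]
(49, 107, 35, 44) [559.249 316.163] [35.50274658203125, 20.968368530273438] 0.21641636
plane [ 0.034 -0.149 16.194]
16 rows of [-0.069  0.428  0.01 ] [ 0.001 -0.001 -0.062]
```

View pics/w7.png

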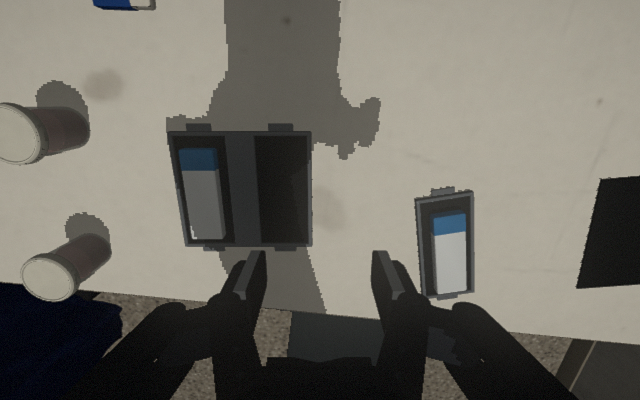

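Mailer A lies flat in the left bay (203,195) at (512.7,206.5). Now for mailer B.

```bash
python3 -m jog '[[[-0.13,0.5,0,0,0,-0.1,0.15],[-0.14,0.9,0,0,0,-0.12,0.15],[-0.14,0.95,0.02,0,0,-0.12,0.15],[-0.14,0.95,0.02,0,0,-0.12,0.15],[-0.14,0.95,0.02,0,0,-0.12,0.15],[-0.14,0.95,0.02,0,0,-0.12,0.15],[-0.14,0.9,0.02,0,0,-0.12,0.15],[-0.13,0.5,0.02,0,0,-0.12,0.15]]]'; python3 - <<'E'
from h import *
f,T=wrist("w8"); now(); P=zmap(f,T); Z=P[...,2]; g=f["image"].max(2)
for c in blobs((g>60)&(Z>8)&(Z<22)&(P[...,0]<580)&(P[...,0]>430)&(P[...,1]<-180),400):
    cen,s,a=rect(f,T,c,14); print(cv2.boundingRect(c),cen,s,a)
plan((524.4,-249.5,50),6,0.215)
E
```

```text
clock: 20.5
position: [521.9, -234.5, 121.1]
tcp_rot: [[0.977, 0.211, 0.002], [0.211, -0.977, -0.001], [0.001, 0.001, -1.0]]
wrist_force: [-0.0, 0.6, -0.2]
finger_gap: 49.0
grasp_force: 0.0
t 20.55 tcp [ 521.312 -238.329  121.141] psi 0.2092 z [ 0.002 -0.004 -1.   ] gap 49.4 gf 0.0 F [-0.245 -2.812  0.036] q7 -0.9241293274989958
(588, 283, 52, 52) [ 466.835 -551.144] [64.37454223632812, 49.014434814453125] 0.54545224
(320, 150, 36, 93) [ 524.884 -251.143] [85.15462493896484, 29.787748336791992] 0.23578799
6 rows of [0.002 0.038 0.237] [ 0.006 -0.002 -0.009]
```

```bash
python3 -m jog '[[[0,0.03,0.23,0,0,-0.03,0.15],[0,0.03,0.24,0,0,-0.03,0.15],[0,0.03,0.24,0,0,-0.03,0.15],[0,0.03,0.24,0,0,-0.03,0.15],[0,0.03,0.24,0,0,-0.03,0.15],[0,0.03,0.24,0,0,-0.03,0.15],[0,0,0,0,0,0,0.15],[0,0,0,0,0,0,0.15]]]'; python3 - <<'E'
from h import *
now(); f,T=wrist("w9"); P=zmap(f,T); Z=P[...,2]; g=f["image"].max(2)
for c in blobs((g>60)&(Z>8)&(Z<22)&(P[...,0]<600)&(P[...,0]>430)&(P[...,1]<-180)&(P[...,1]>-320),200):
    cen,s,a=rect(f,T,c,14); print(cv2.boundingRect(c),cen,s,a)
plan((524.5,-249.8,5.5),1,0.228)
E
```

```text
clock: 21.55
position: [524.0, -240.1, 48.5]
tcp_rot: [[0.973, 0.232, 0.0], [0.232, -0.973, 0.001], [0.0, -0.001, -1.0]]
wrist_force: [-0.5, -0.4, 0.1]
finger_gap: 48.7
grasp_force: 0.0
t 21.55 tcp [ 524.046 -240.095   48.55 ] psi 0.2345 z [ 0.     0.001 -1.   ] gap 48.7 gf 0.0 F [-0.512 -0.375  0.069] q7 -0.8908034066682023
(313, 171, 49, 121) [ 525.173 -251.03 ] [85.62567138671875, 29.63517189025879] 0.23307025
1 rows of [-0.04   0.19   0.865] [-0.006 -0.008  0.064]
```

```bash
python3 -m jog '[[[-0.015,0.1,0.05,0,0,0,0.15],[-0.015,0.11,0.1,0,0,0,0.15],[0,0,0.26,0,0,0,0.15],[0,0,0.26,0,0,0,0.15],[0,0,0.19,0,0,0,0.15],[0,0,0,0,0,0,-0.3],[0,0,0,0,0,0,-1],[0,0,0,0,0,0,-1]]]'; python3 - <<'E'
from h import *
now()
E
```

```text
clock: 22.6
position: [525.3, -250.6, 5.8]
tcp_rot: [[0.973, 0.233, 0.001], [0.233, -0.973, 0.001], [0.001, -0.0, -1.0]]
wrist_force: [0.1, -0.4, -0.7]
finger_gap: 27.9
grasp_force: 60.0
t 22.6 tcp [ 525.269 -250.599    5.822] psi 0.2349 z [ 0.001  0.001 -1.   ] gap 27.9 gf 60.0 F [ 0.146 -0.392 -0.744] q7 -0.8732242506218875
```

```bash
python3 -m jog '[[[0,0,-0.1,0,0,0,-1],[0,0,-0.2,0,0,0,-1],[0,0,-0.4,0,0,0,-1],[0,0,-0.6,0,0,0,-1],[0,0,-0.6,0,0,0,-1],[0,0,-0.3,0,0,0,-1],[0,0,0,0,0,0,-1],[0,0,0,0,0,0,-1]]]'; python3 - <<'E'
from h import *
now(); plan((520,125,110),8,0.116)
E
```

```text
clock: 23.6
position: [524.3, -250.3, 114.9]
tcp_rot: [[0.973, 0.233, -0.001], [0.233, -0.973, 0.002], [-0.001, -0.002, -1.0]]
wrist_force: [-0.4, 0.5, -0.5]
finger_gap: 28.2
grasp_force: 60.0
t 23.6 tcp [ 524.274 -250.279  114.857] psi 0.2348 z [-0.001  0.002 -1.   ] gap 28.2 gf 60.0 F [-0.354  0.468 -0.475] q7 -0.8864396365121476
8 rows of [ 0.16  -0.925  0.013] [-0.002  0.001  0.142]
```

```bash
python3 -m jog '[[[0.16,-0.5,0,0,0,0.14,-1],[0.17,-0.9,0,0,0,0.14,-1],[0.17,-1,0,0,0,0.14,-1],[0.17,-1,0,0,0,0.14,-1],[0.17,-1,0,0,0,0.14,-1],[0.17,-1,0,0,0,0.14,-1],[0.17,-1,0,0,0,0.14,-1],[0.15,-0.7,0,0,0,0.14,-1]]]'; python3 -m jog '[[[0,-0.2,0.1,0,0,0,-1],[0,-0.1,0.3,0,0,0,-1],[0,0,0.3,0,0,0,-1],[0,0,0.2,0,0,0,-1],[0,0,0,0,0,0,-1],[0,0,0,0,0,0,-1],[0,0,0,0,0,0,-1],[0,0,0,0,0,0,-1]]]'; python3 - <<'E'
from h import *
now(); plan((520.4,135.8,7),1,0.116)
E
```

```text
clock: 24.6
position: [525.0, 113.3, 114.5]
tcp_rot: [[0.993, 0.119, -0.003], [0.119, -0.993, 0.001], [-0.002, -0.001, -1.0]]
wrist_force: [-0.2, 0.1, 0.1]
finger_gap: 28.2
grasp_force: 60.0
clock: 25.6
position: [524.8, 125.6, 71.3]
tcp_rot: [[0.993, 0.117, 0.001], [0.117, -0.993, 0.001], [0.001, -0.001, -1.0]]
wrist_force: [-0.5, 0.6, -0.4]
finger_gap: 28.6
grasp_force: 60.1
t 25.6 tcp [524.763 125.61   71.336] psi 0.1176 z [ 0.001  0.001 -1.   ] gap 28.6 gf 60.1 F [-0.505  0.558 -0.382] q7 -1.5693675839150303
1 rows of [-0.064 -0.211  1.287] [-0.012 -0.011  0.015]
```

```bash
python3 -m jog '[[[-0.03,-0.1,0.1,0,0,0,-1],[-0.03,-0.11,0.3,0,0,0,-1],[0,0,0.3,0,0,0,-1],[0,0,0.22,0,0,0,-1],[0,0,0.18,0,0,0,-1],[0,0,0.12,0,0,0,-1],[0,0,0.06,0,0,0,-1],[0,0,0,0,0,0,-1]]]'; python3 - <<'E'
from h import *
now()
E
```

```text
clock: 26.6
position: [520.3, 135.6, 6.9]
tcp_rot: [[0.993, 0.117, 0.0], [0.117, -0.993, 0.001], [0.0, -0.001, -1.0]]
wrist_force: [-0.2, -0.1, 0.4]
finger_gap: 28.1
grasp_force: 60.1
t 26.6 tcp [520.322 135.556   6.867] psi 0.1173 z [ 0.     0.001 -1.   ] gap 28.1 gf 60.1 F [-0.197 -0.084  0.391] q7 -1.5654265488204484
```

```bash
python3 -m jog '[[[0,0,0.005,0,0,0,-1],[0,0,0,0,0,0,-1],[0,0,0,0,0,0,-0.2],[0,0,0,0,0,0,0],[0,0,0,0,0,0,0.2],[0,0,0,0,0,0,0.25],[0,0,0,0,0,0,0.25],[0,0,0,0,0,0,0.25]]]'; python3 -m jog '[[[0,0,-0.1,0,0,0,0.3],[0,0,-0.3,0,0,0,0.5],[0,0,-0.5,0,0,0,1],[0,0,-0.6,0,0,0,1],[0,0.3,-0.6,0,0,0,1],[0,0.6,-0.3,0,0,0,1],[0,0.5,0,0,0,0,1],[0,0,0,0,0,0,1]]]';  python3 - <<'E'
from h import *
now(); f,T=wrist("w10"); P=zmap(f,T); Z=P[...,2]; g=f["image"].max(2)
for c in blobs((g>45)&(Z>10)&(Z<22)&(P[...,0]<580)&(P[...,0]>430)&(P[...,1]<250),400):
    cen,s,a=rect(f,T,c,15); print(cv2.boundingRect(c),cen,s,a)
    m=np.zeros(g.shape,np.uint8); cv2.drawContours(m,[c],-1,1,-1); Q=P[(cv2.erode(m,np.ones((5,5)))>0)]; Q=Q[np.isfinite(Q[:,2])]
    A=np.c_[Q[:,:2]-Q[:,:2].mean(0),np.ones(len(Q))]; print("plane",np.linalg.lstsq(A,Q[:,2],rcond=None)[0])
plan((500,-300,150),8,0.4)
E
```

```text
clock: 27.6
position: [520.2, 135.6, 6.6]
tcp_rot: [[0.993, 0.117, 0.0], [0.117, -0.993, 0.001], [0.0, -0.001, -1.0]]
wrist_force: [0.4, 0.1, 0.8]
finger_gap: 53.4
grasp_force: 0.0
clock: 28.6
position: [528.7, 63.6, 127.9]
tcp_rot: [[0.994, 0.113, 0.002], [0.113, -0.994, 0.0], [0.002, -0.0, -1.0]]
wrist_force: [0.3, 0.5, -0.3]
finger_gap: 85.2
grasp_force: 0.0
t 28.6 tcp [528.722  63.579 127.906] psi 0.1131 z [ 0.002  0.    -1.   ] gap 85.2 gf 0.0 F [ 0.269  0.533 -0.341] q7 -1.4900713251229867
(390, 211, 37, 83) [480.51  -29.338] [86.52950286865234, 30.65964698791504] 0.28385913
plane [ 0.005  0.006 14.907]
(133, 149, 51, 91) [512.47  205.996] [84.76502227783203, 32.44245147705078] 0.11234236
plane [ 0.003 -0.002 14.844]
(217, 148, 42, 91) [521.403 134.902] [84.67533874511719, 30.731903076171875] 0.119126916
plane [ 0.003  0.001 14.865]
8 rows of [-0.287  0.873 -0.057] [-0.001 -0.002 -0.34 ]
```

All three mailers are flat and centred in their bays by measurement. Now I'll move near the short pot and the holder.

```bash
python3 -m jog '[[[-0.2,0.5,-0.06,0,0,-0.34,1],[-0.29,0.9,-0.06,0,0,-0.34,1],[-0.3,0.95,-0.06,0,0,-0.34,1],[-0.3,0.95,-0.06,0,0,-0.34,1],[-0.3,0.95,-0.06,0,0,-0.34,1],[-0.3,0.95,-0.06,0,0,-0.34,1],[-0.29,0.9,-0.06,0,0,-0.34,1],[-0.2,0.5,-0.06,0,0,-0.34,1]]]' >/dev/null;  python3 -m jog '[[[0,0,0,0,0,0,1],[0,0,0,0,0,0,1],[0,0,0,0,0,0,1],[0,0,0,0,0,0,1],[0,0,0,0,0,0,1],[0,0,0,0,0,0,1],[0,0,0,0,0,0,1],[0,0,0,0,0,0,1]]]' >/dev/null;python3 - <<'E'
from h import *
now(); f,T=wrist("w11")
E
```

```text
t 30.65 tcp [ 501.778 -279.676  150.184] psi 0.4021 z [ 0.     0.001 -1.   ] gap 85.4 gf 0.0 F [-0.026  0.183 -0.258] q7 -0.6868792269128313
```

View pics/w11.png

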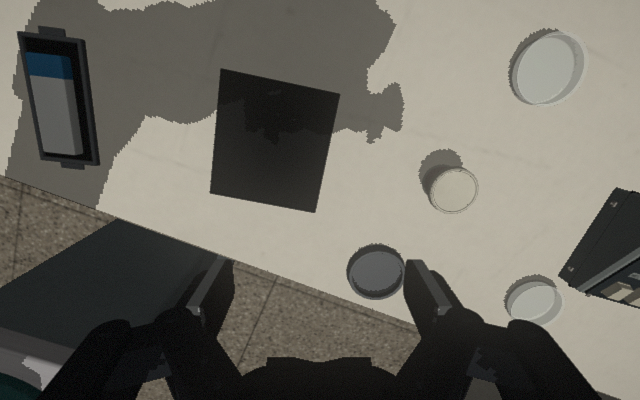

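The picture shows the pot lid at (454,190) and the holder at (376,272), both clear. I'll measure each with a circle fit at its height.

```bash
python3 - <<'E'
from h import *
f=dict(np.load("pics/w11.npz")); T=f["T"]; P=zmap(f,T); Z=P[...,2]; g=f["image"].max(2); v,u=np.mgrid[:400,:640]
def circ(c,z):
    p=cast(f,T,c[:,0,:],z)[:,:2].astype(np.float32); print("  encl",cv2.minEnclosingCircle(p),"ell",cv2.fitEllipse(p))
for c in blobs((Z>32)&(Z<45)&(u>410)&(u<490)&(v>150)&(v<225),100): print("lid",cv2.boundingRect(c)); circ(c,38)
for th in (90,120):
  for c in blobs((g<th)&(u>340)&(u<403)&(v>235)&(v<305),500): print("stand",th,cv2.boundingRect(c)); circ(c,12); circ(c,6)
m=(Z>8)&(Z<15)&(u>340)&(u<404)&(v>235)&(v<305); Q=P[m]; print("rim pts",len(Q),cv2.minEnclosingCircle(Q[:,:2].astype(np.float32)))
m=(abs(Z-3)<1.5)&(u>350)&(u<400)&(v>250)&(v<295)&(g<100); Q=P[m]; print("floor",len(Q),Q.mean(0))
E
```

```text
lid (428, 167, 51, 47)
  encl ((553.108154296875, -387.13311767578125), 22.340654373168945) ell ((553.1982421875, -387.3025817871094), (42.16373825073242, 43.90460205078125), 172.0443878173828)
stand 90 (347, 244, 56, 55)
  encl ((438.45965576171875, -373.1755676269531), 34.067623138427734) ell ((439.06207275390625, -372.0576477050781), (57.35167694091797, 61.44902038574219), 122.6430892944336)
  encl ((435.47332763671875, -375.87408447265625), 34.79579162597656) ell ((436.0885314941406, -374.7322082519531), (58.577606201171875, 62.76253128051758), 122.64308166503906)
stand 120 (346, 243, 57, 57)
  encl ((438.5832214355469, -373.31610107421875), 35.119232177734375) ell ((438.1608581542969, -372.73052978515625), (61.10258865356445, 69.60565185546875), 126.74534606933594)
  encl ((435.5995178222656, -376.017578125), 35.869937896728516) ell ((435.1680603027344, -375.4194641113281), (62.408695220947266, 71.09351348876953), 126.74534606933594)
rim pts 668 ((434.953125, -375.8466491699219), 31.752954483032227)
floor 1520 [ 432.34  -378.224    2.853]
```

```bash
python3 -c "
from h import *
plan((553.1,-387.2,75),6,0.4)"
```

```text
6 rows of [0.017 0.397 0.25 ] [-0.001 -0.001  0.003]
```

```bash
python3 -m jog '[[[0.02,0.4,0.25,0,0,0,0.6],[0.02,0.4,0.25,0,0,0,0.6],[0.02,0.4,0.25,0,0,0,0.6],[0.02,0.4,0.25,0,0,0,0.6],[0.02,0.4,0.25,0,0,0,0.6],[0.02,0.4,0.25,0,0,0,0.6],[0,0,0,0,0,0,0.6],[0,0,0,0,0,0,0.6]]]';python3 - <<'E'
from h import *
now(); f,T=wrist("w12"); P=zmap(f,T); Z=P[...,2]
for c in blobs((Z>34)&(Z<45)&(abs(P[...,0]-553)<45)&(abs(P[...,1]+387)<45),100):
    p=cast(f,T,c[:,0,:],38)[:,:2].astype(np.float32); print(cv2.boundingRect(c),cv2.minEnclosingCircle(p))
plan((553.1,-387.2,18),1,0.4)
E
```

```text
clock: 31.7
position: [554.2, -387.0, 75.0]
tcp_rot: [[0.92, 0.392, -0.0], [0.392, -0.92, 0.002], [0.0, -0.002, -1.0]]
wrist_force: [-0.4, -0.6, 0.9]
finger_gap: 68.6
grasp_force: 0.0
t 31.7 tcp [ 554.193 -386.96    75.05 ] psi 0.4026 z [-0.     0.002 -1.   ] gap 68.6 gf 0.0 F [-0.378 -0.621  0.915] q7 -0.5761861662772452
(290, 202, 65, 60) ((554.4180908203125, -388.9703369140625), 21.698604583740234)
1 rows of [-0.028  0.002  1.147] [-0.016 -0.007  0.029]
```

View pics/w12.png

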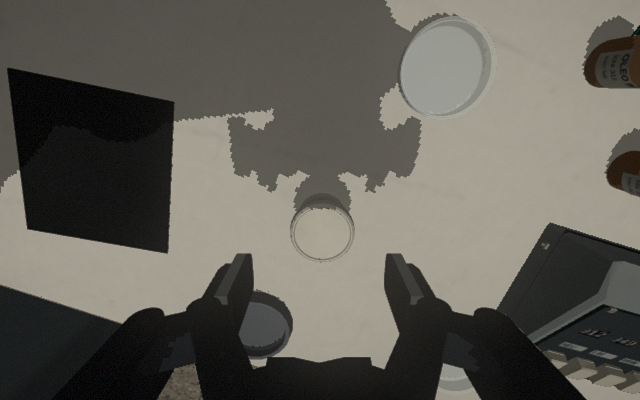

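The lid (322,231) is centred between the fingers. Descend and close.

```bash
python3 -m jog '[[[0,0.02,0.25,0,0,0,0.6],[0,0,0.35,0,0,0,0.6],[0,0,0.3,0,0,0,0.6],[0,0,0.2,0,0,0,0.6],[0,0,0.03,0,0,0,0.4],[0,0,0,0,0,0,0.15],[0,0,0,0,0,0,-0.2],[0,0,0,0,0,0,-1]]]'; python3 -m jog '[[[0,0,0,0,0,0,-1],[0,0,0,0,0,0,-1],[0,0,-0.1,0,0,0,-1],[0,0,-0.2,0,0,0,-1],[0,0,-0.3,0,0,0,-1],[0,0,-0.3,0,0,0,-1],[0,0,-0.1,0,0,0,-1],[0,0,0,0,0,0,-1]]]'; python3 - <<'E'
from h import *
now(); f,T=wrist("w13")
plan((435,-375.5,70),8,0.4)
E
```

```text
clock: 32.75
position: [555.4, -388.9, 19.5]
tcp_rot: [[0.92, 0.391, 0.002], [0.391, -0.92, 0.0], [0.002, 0.001, -1.0]]
wrist_force: [0.1, 0.1, 2.1]
finger_gap: 39.7
grasp_force: 60.4
clock: 33.75
position: [555.0, -388.7, 69.4]
tcp_rot: [[0.92, 0.392, 0.001], [0.392, -0.92, 0.0], [0.001, 0.0, -1.0]]
wrist_force: [0.5, -0.2, -0.5]
finger_gap: 39.6
grasp_force: 60.5
t 33.75 tcp [ 555.044 -388.69    69.384] psi 0.4023 z [ 0.001  0.    -1.   ] gap 39.6 gf 60.5 F [ 0.486 -0.207 -0.459] q7 -0.5750027975736737
8 rows of [-0.263 -0.147 -0.003] [-0.001 -0.001  0.003]
```

View pics/w13.png

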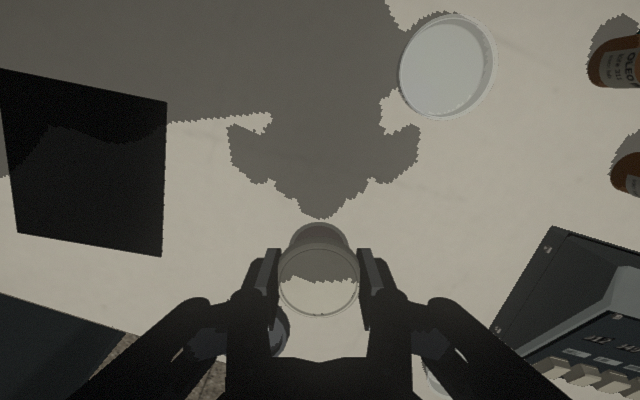

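The pot is held upright at (318,282). I'll check its tilt and its offset in the hand.

```bash
python3 - <<'E'
from h import *
f=dict(np.load("pics/w13.npz")); T=f["T"]; P=zmap(f,T); Z=P[...,2]; v,u=np.mgrid[:400,:640]
m=(abs(Z-87)<8)&(u>281)&(u<356)&(v>235)&(v<330)
for c in blobs(m,100):
    p=cast(f,T,c[:,0,:],87)[:,:2].astype(np.float32); print(cv2.boundingRect(c),cv2.minEnclosingCircle(p),cv2.fitEllipse(p))
Q=P[m&(abs(u-318)<22)&(abs(v-280)<22)]; A=np.c_[Q[:,:2]-Q[:,:2].mean(0),np.ones(len(Q))]; print("plane",np.linalg.lstsq(A,Q[:,2],rcond=None)[0])
E
```

```text
(282, 236, 74, 82) ((554.9909057617188, -387.8158264160156), 22.91415023803711) ((555.0031127929688, -388.2047424316406), (38.19208908081055, 46.83638381958008), 113.12625122070312)
plane [ 0.007 -0.004 86.21 ]
```

```bash
python3 -m jog '[[[-0.2,-0.1,0,0,0,0,-1],[-0.35,-0.2,0,0,0,0,-1],[-0.4,-0.22,0,0,0,0,-1],[-0.4,-0.22,0,0,0,0,-1],[-0.4,-0.22,0,0,0,0,-1],[-0.25,-0.16,0,0,0,0,-1],[-0.1,-0.06,0,0,0,0,-1],[0,0,0,0,0,0,-1]]]'; python3 - <<'E'
from h import *
from workcell import env
now(); f,T=wrist("w14"); plan((435,-375.5,24),1,0.4)
g=env.grab_frame("scene"); c=g["image"][140:230,380:490,::-1]; cv2.imwrite("pics/s14.png",np.hstack([f["image"][150:,:,::-1],cv2.resize(c,(306,250))])[:, :])
E
```

```text
clock: 34.8
position: [435.1, -375.4, 68.6]
tcp_rot: [[0.92, 0.392, 0.0], [0.392, -0.92, 0.001], [0.001, -0.001, -1.0]]
wrist_force: [0.9, -0.7, 0.5]
finger_gap: 39.9
grasp_force: 60.5
t 34.8 tcp [ 435.144 -375.354   68.556] psi 0.4023 z [ 0.     0.001 -1.   ] gap 39.9 gf 60.5 F [ 0.939 -0.671  0.504] q7 -0.49505235872188125
1 rows of [-0.018 -0.006  0.893] [-0.002 -0.012  0.027]
```

```bash
python3 -m jog '[[[0,0,0.15,0,0,0,-1],[0,0,0.2,0,0,0,-1],[0,0,0.2,0,0,0,-1],[0,0,0.15,0,0,0,-1],[0,0,0.1,0,0,0,-1],[0,0,0.04,0,0,0,-1],[0,0,0,0,0,0,-1],[0,0,0,0,0,0,-1]]]'; python3 - <<'E'
from h import *
now(); f,T=wrist("w15")
E
```

```text
clock: 35.9
position: [435.2, -375.4, 26.9]
tcp_rot: [[0.92, 0.392, 0.001], [0.392, -0.92, 0.001], [0.001, -0.0, -1.0]]
wrist_force: [-0.2, 0.0, -0.2]
finger_gap: 39.6
grasp_force: 60.5
t 35.9 tcp [ 435.204 -375.441   26.881] psi 0.4023 z [ 0.001  0.001 -1.   ] gap 39.6 gf 60.5 F [-0.171  0.022 -0.207] q7 -0.49343473660318576
```

View pics/w15.png

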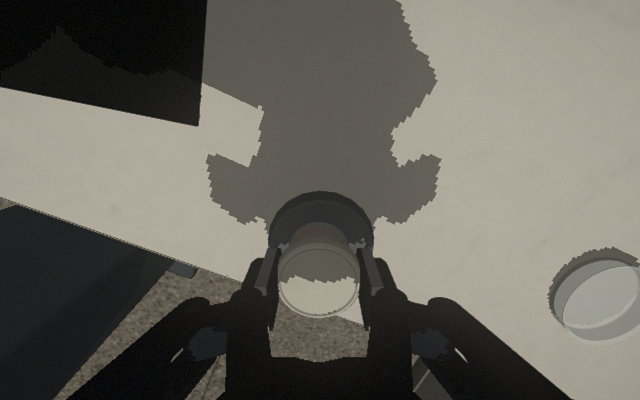

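The cup (320,240) and pot (318,280) are laterally in line. I'll lower the last few millimetres in small steps.

```bash
python3 -m jog '[[[0,0,0.02,0,0,0,-1],[0,0,0.02,0,0,0,-1],[0,0,0.02,0,0,0,-1],[0,0,0,0,0,0,-1],[0,0,0,0,0,0,-1],[0,0,0,0,0,0,-1],[0,0,0,0,0,0,-1],[0,0,0,0,0,0,-1]]]'; python3 - <<'E'
from h import *
now()
E
```

```text
clock: 36.95
position: [435.0, -375.3, 23.6]
tcp_rot: [[0.92, 0.392, 0.0], [0.392, -0.92, 0.001], [0.0, -0.001, -1.0]]
wrist_force: [-0.0, 0.2, 0.0]
finger_gap: 39.4
grasp_force: 60.5
t 36.95 tcp [ 435.011 -375.295   23.611] psi 0.4023 z [ 0.     0.001 -1.   ] gap 39.4 gf 60.5 F [-0.016  0.184  0.027] q7 -0.4933666539959414
```

```bash
python3 -m jog '[[[0,0,0.02,0,0,0,-1],[0,0,0,0,0,0,-1],[0,0,0,0,0,0,0],[0,0,0,0,0,0,0.1],[0,0,0,0,0,0,0.2],[0,0,0,0,0,0,0.4],[0,0,0,0,0,0,0.6],[0,0,0,0,0,0,0.6]]]'; python3 -m jog '[[[0,0,-0.1,0,0,0,0.6],[0,0,-0.2,0,0,0,0.6],[0,0,-0.4,0,0,0,0.6],[0,0,-0.6,0,0,0,0.6],[0,0,-0.6,0,0,0,0.6],[-0.2,0,-0.4,0,0,0,0.6],[-0.3,0,0,0,0,0,0.6],[0,0,0,0,0,0,0.6]]]'; python3 - <<'E'
from h import *
now(); f,T=wrist("w16"); P=zmap(f,T); Z=P[...,2]
for c in blobs((Z>34)&(Z<50)&(abs(P[...,0]-435)<45)&(abs(P[...,1]+375)<45),100):
    p=cast(f,T,c[:,0,:],41)[:,:2].astype(np.float32); print(cv2.boundingRect(c),cv2.minEnclosingCircle(p),np.nanmedian(Z[c[:,0,1].min()+8:c[:,0,1].max()-8,int(c[:,0,0].mean())]))
m=(Z>8)&(Z<15)&(abs(P[...,0]-435)<40)&(abs(P[...,1]+375)<40); print("rim",m.sum(),cv2.minEnclosingCircle(P[m][:,:2].astype(np.float32)))
E
```

```text
clock: 37.95
position: [435.0, -375.3, 22.6]
tcp_rot: [[0.92, 0.392, 0.0], [0.392, -0.92, 0.001], [0.0, -0.001, -1.0]]
wrist_force: [-0.2, 0.0, -0.3]
finger_gap: 68.5
grasp_force: 0.0
clock: 38.95
position: [408.9, -385.8, 136.9]
tcp_rot: [[0.922, 0.388, -0.003], [0.388, -0.922, 0.002], [-0.002, -0.003, -1.0]]
wrist_force: [-0.2, 0.5, -0.4]
finger_gap: 68.2
grasp_force: 0.0
t 38.95 tcp [ 408.898 -385.775  136.867] psi 0.3989 z [-0.003  0.002 -1.   ] gap 68.2 gf 0.0 F [-0.19   0.512 -0.445] q7 -0.4621674420354491
(294, 145, 52, 53) ((433.2873229980469, -376.06005859375), 21.83114242553711) 39.15726882423657
rim 721 ((434.7947692871094, -376.84552001953125), 31.642499923706055)
```

View pics/w16.png

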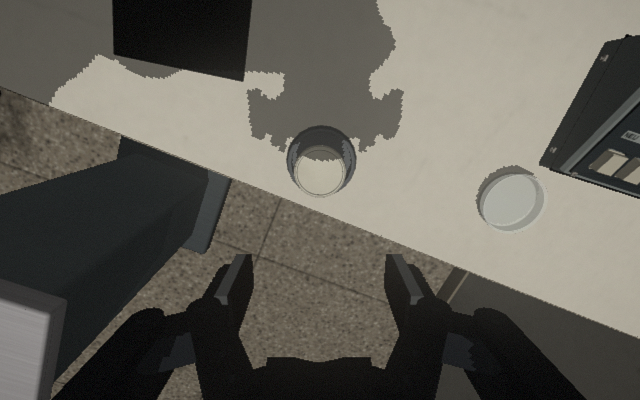

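The pot stands upright in the holder at (320,168), about 2 mm from its centre. All three mailers measured in place, so I'm handing in.

```bash
python3 -c "
from workcell import env
print(env.finish_job())"
```

```text
the job is handed in; nothing more can be done
None
```

The job is handed in, with no verdict returned: the last camera checks showed all three mailers flat in their bays and the short pot upright in the holder about 2 mm off centre, and the arm worked well clear of the tall pots and eraser.

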